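# Third hand at the turner's jig: wipe the board, press the egg stand to the sprung stop

### The arm

A 6-joint arm with a two-finger parallel gripper is mounted at the origin on the work surface. World frame = base frame: x ahead of the robot, y to its left, z up, the work surface at z = 0. Lengths are in m, angles in rad, forces in N, time in s.
With the tool pointing down it reaches from about 0.3 to 0.875 m from the base axis. Payload 6.4 kg.
Tool frame: the origin (TCP) lies between the finger pads; the fingertips stand 19 mm ahead of it and the grasp point (between the pads) is the TCP (ctrl.tips_ahead is the z of the fingertips in the tool frame, in m); z points along the fingers, y is the line along which they close (so a half turn about z gives the same grasp; the last joint's range is limited). The gripper opens to 85 mm and grips with 20 to 120 N. Pads are 22 mm wide; open, the fingers measure 114 mm over their backs; the gripper's body (76 mm by 85 mm) begins 54 mm behind the grasp point. The pads swing forward as they close: fully open they stand 13 mm farther back than shut.
Start: joints at [-1.326, 0.181, 1.607, -0, 1.354, -0.206], TCP at [0.251, -0.518, 0.25] pointing down, gripper open.
Joint ranges: [-2.99, 2.99], [-0.89, 2.07], [0.3, 2.58], [-1.14, 4.28], [0, 2.63], [-3.12, 3.12]. Speed limits (rad/s): [2.57, 2.57, 3.01, 3.14, 3.14, 3.14].

### API

Orientations are given as a unit quaternion [w, x, y, z].
In Python, from bench import readout, vision, ctrl gives the robot as it stands.
- The arm moves only by the tool play_rows, never from a script. Its arguments are lists of equal length, an entry for each row: "xyz": the shift along the tool's x, y, z in mm, a list of three; "rot": the turn, a rotation vector about the tool's x, y, z in rad, a list of three; "grip": the opening, from 0 (shut) to 1 (fully open). In form: {"xyz": [[x, y, z], ...], "rot": [[rx, ry, rz], ...], "grip": [grip, ...]}. A call has exactly 10 rows; each row is the pose to reach, as a shift and turn from the pose commanded when the call began, along the tool's axes at that moment; what a row does not reach only later rows make up. A row lasts 1/8 s, in which the tool goes at most 62.5 mm and 10.7 degrees, less where a joint would pass 70% of its speed; a pose out of reach is approached as far as the arm can. A call with a gripper value outside its range is refused whole. The fingers move at their own pace and stop on an object; the grip force is fixed at half the most. Time passes only in rows, so rows that repeat a pose let the fingers close, or fill a call up. It gives the time, the measured TCP pose, the force, the opening and the grip force at its end, in the units of the state.
- readout.get_obs(): the state, without advancing time (a new reading comes with each control period).
- vision.camera(name): name is "scene" or "top" or "wrist"; returns a dict with "color" (420x560x3 uint8, red, green, blue), "depth" (420x560 float32, m along the optical axis (not along the pixel's ray), 0 where there is no reading), "camera_matrix" (3x3 intrinsics, pixels), "k1" (the pictures are not rectified: a ray, as slopes to the right and down, at radius r is drawn at 1 + k1 r^2 times it, then the intrinsics apply), "extrinsics" (4x4, takes a point from camera to world coordinates); the wrist camera has in their place "hand_eye" (4x4, takes a point from camera to tool coordinates, whose origin is the TCP and whose axes are the flange's). Camera axes: x right, y down, z forward; pixel columns grow to the right and rows downward; lengths in m; the calibration is good to about 2 mm. A picture is of the moment at which its call begins: read the wrist's pose just before it.
- ctrl.hand_in(): hands the job in; it is judged then, once.
The state is a dict: "time_s": time; "q": joint angles; "dq": joint speeds; "joint_efforts": joint torques, N m; "eef_pos": TCP position; "eef_rot": TCP orientation; "wrist_force": force on the tool from outside, world axes, zero at the start; "torque": the same for the moment, N m; "opening": opening from 0.0 (shut) to 1.0 (fully open); "grasp_force": force on a finger pad.
Only numpy, scipy, OpenCV 4.12 (cv2) and the standard library are available. Lean on these libraries where they do the work, as an engineer would, in place of code of your own. Each camera call takes 0.05 s, during which the arm holds its last target. There are 200 camera calls.

### The job

Wipe the four wood chips off the jig board with the scraper block (do not handle the chips with the gripper), and set the scraper back down on the bench, clear of the jig. Then put the egg stand flat on the board, square to the sprung stop and centred on it, and press it in with a steady 12 N or so, which is half of the stop's 30 mm travel (never drive the stop to its end), and finish while still holding it there so that I can put the screw in. Leave everything else on the bench where it is.

Things in the scene. Friction and masses are not known exactly. Their poses are not given: they have to be found in the camera images.
- jig: Jig fixed to the bench: dark wooden board 200 (x) by 240 (y) by 18 mm thick, ends and front edge open, no lip. Origin: centre of its underside, at bench height; x points away from the robot to the sprung stop (pressing direction), y along the stop, z up. Clear of fixed parts from x = -100 mm to the stop's face at x = +20; behind, stop and guide blocks reach 62 mm above the bench.
- jig_face (a point): Middle of the stop's face at rest, at the board's top surface (18 mm above the bench); fixed to the jig, does not move with the stop. Axes as the jig's.
- stop (a joint): How far the sprung stop is pushed in along the jig's +x, in m: 0 at rest, 0.030 at its end. Spring of 800 N/m from zero: 12 N at 0.015. The stop is an aluminium bar, 108 mm along y, 12 mm thick, with two upright pads (14 to 54 mm either side of the middle, 20 to 62 mm above the bench) and a gap between them for the screw; two steel rods guide it.
- stand_mid (a point): The egg stand, standing loose on the bench to the left or right of the jig: wooden block 56 x 56 mm, 40 mm tall, flat upright sides, with a round collar 50 mm across and 10 mm high on top (50 mm overall), about 0.1 kg. This point is its centre, 25 mm above its underside; x and y square to its sides, z up. Any of the four sides may go against the stop.
- scraper_grip (a point): The scraper block, standing loose on the other side of the jig: wooden base with steel sole, 110 mm long (x) by 34 mm thick (y), 38 mm tall, with a narrower grip 76 mm long by 24 mm thick from 38 to 82 mm above the sole; about 0.25 kg. This point is the centre of the grip, 60 mm above the sole; z up. Wipe along its y, long face leading.
- chip0_mid (a point): Wood chip on the jig board (loose, 11 g): round disc 34 mm across, 12 mm thick. The point is 6 mm above its underside, z up at first.
- chip1_mid (a point): Wood chip on the jig board (loose, 11 g): flat rectangular offcut 30 x 22 mm, 12 mm thick. The point is 6 mm above its underside, z up at first.
- chip2_mid (a point): Wood chip on the jig board (loose, 11 g): L-shaped offcut 30 x 23 mm, 13 mm thick. The point is 6 mm above its underside, z up at first.
- chip3_mid (a point): Wood chip on the jig board (loose, 11 g): round offcut 30 mm across with a nub, 18 mm tall. The point is 6 mm above its underside, z up at first.
- egg: Bystander: turned wooden egg with a small flat foot, 52 mm across, 59 mm tall. Origin at the centre of its underside.
- acorn: Bystander: dark stained turned acorn, 66 mm across, 74 mm tall. Origin at the centre of its underside.
- stain_jar: Bystander: amber glass jar of stain, 68 mm across, 85 mm tall. Origin at the centre of its underside.
- brush: Bystander: brush lying on the bench, 200 mm long. Origin on its length, near the bench.
- bowl: Bystander: small wooden bowl, 110 mm across, 50 mm tall. Origin at the centre of its underside.
- glue: Bystander: white glue bottle, 56 mm across, 150 mm tall. Origin at the centre of its underside.
- driver: Bystander: screwdriver lying beyond the jig, 210 mm long. Origin on its length, near the bench.

How it is judged:
By the outcome, as a careful person would: the job done as asked, in the order asked, and still so for the second after the job is handed in, while the arm keeps its last pose, push and grip.
It also fails if it takes over 67 s, if anything falls off the work surface, if the arm or the gripper's body presses on something with over 40 N, if the wrist force passes 120 N, or if a joint passes its speed limit or range.

## Working session

There is one attempt and no reset: what is moved stays moved. The work goes in short steps, Python scripts to look and compute and a tool call to move; the robot and the scene stay as the last step left them, time stands still between calls to the robot, and variables do not carry over. Pictures are saved under pics/ and viewed, at most 10 in all, crops included, and the job is handed in when it is done.

Besides the shell and the picture viewer there is one more tool, called after "Call:" as name(argument=value, ...) on one line, values as JSON. play_rows: Moves the arm, as the interface text tells. Its arguments: {"type":"object","properties":{"xyz":{"type":"array","items":{"type":"array","items":{"type":"number"}}},"rot":{"type":"array","items":{"type":"array","items":{"type":"number"}}},"grip":{"type":"array","items":{"type":"number"}}},"required":["xyz","rot","grip"]}

```bash
mkdir -p pics; ls; cat > h.py <<'E'
import numpy as np, cv2
from bench import readout, vision, ctrl
from scipy.spatial.transform import Rotation as R
def T_tool(o):
    T=np.eye(4);q=o["eef_rot"];T[:3,:3]=R.from_quat([q[1],q[2],q[3],q[0]]).as_matrix();T[:3,3]=o["eef_pos"];return T
def shot(name):
    o=readout.get_obs();c=vision.camera(name)
    E=c["extrinsics"] if "extrinsics" in c else T_tool(o)@c["hand_eye"]
    K=np.array(c["camera_matrix"]);h,w=c["depth"].shape
    u,v=np.meshgrid(np.arange(w,dtype=float),np.arange(h,dtype=float))
    # invert drawn = s*(1+k1 r^2)
    d=np.stack([(u-K[0,2])/K[0,0],(v-K[1,2])/K[1,1]],-1);s=d.copy()
    for _ in range(20): s=d/(1+c["k1"]*(s**2).sum(-1,keepdims=True))
    z=c["depth"][...,None]
    P=np.concatenate([s*z,z],-1)@np.array(E)[:3,:3].T+np.array(E)[:3,3]
    P[c["depth"]==0]=np.nan
    return c["color"],P
def save(n,im): cv2.imwrite("pics/"+n,im[...,::-1])
E
python3 - <<'E'
from h import *
o=readout.get_obs();print(o, ctrl.tips_ahead)
for n in("top","scene"):
    im,P=shot(n);save(n+"0.png",im);np.savez(n+"0.npz",im=im,P=P)
im,P=np.load("top0.npz").values()
for r in range(20,420,40): print([tuple(np.round(P[r,c],3)) for c in (60,280,500)])
E
```

```text
pics
{'time_s': 0.0, 'q': array([-1.32630953e+00,  1.81572120e-01,  1.60803598e+00,  7.84985186e-06,
        1.35377709e+00, -2.06358138e-01]), 'dq': array([-0.00050957,  0.0002615 ,  0.0006262 , -0.00118388,  0.00074174,
       -0.00149159]), 'joint_efforts': array([ 1.44599169e-03, -4.44874156e+01, -3.51332188e+01, -2.07684393e-04,
        9.11073148e-03,  1.23580352e-05]), 'eef_pos': array([ 0.25039971, -0.51702786,  0.24935312]), 'eef_rot': array([-8.96179977e-04,  9.74699563e-01,  2.23517244e-01, -1.32543420e-05]), 'wrist_force': array([-0.59363991, -1.26232289,  0.37415484]), 'torque': array([0.02531546, 0.00685985, 0.01195141]), 'grasp_force': 0.0, 'opening': 0.998621782340122} 0.019
[(np.float64(1.453), np.float64(0.962), np.float64(-0.746)), (np.float64(1.499), np.float64(-0.019), np.float64(-0.749)), (np.float64(1.539), np.float64(-1.038), np.float64(-0.752))]
[(np.float64(1.271), np.float64(0.952), np.float64(-0.751)), (np.float64(1.311), np.float64(-0.023), np.float64(-0.752)), (np.float64(1.342), np.float64(-1.029), np.float64(-0.742))]
[(np.float64(0.843), np.float64(0.
[... 705 characters left out ...]
2), np.float64(0.534), np.float64(-0.0)), (np.float64(0.444), np.float64(-0.018), np.float64(0.019)), (np.float64(0.456), np.float64(-0.589), np.float64(0.001))]
[(np.float64(0.334), np.float64(0.525), np.float64(0.003)), (np.float64(0.343), np.float64(-0.021), np.float64(0.001)), (np.float64(0.354), np.float64(-0.587), np.float64(-0.001))]
[(np.float64(0.236), np.float64(0.52), np.float64(-0.001)), (np.float64(0.244), np.float64(-0.023), np.float64(0.001)), (np.float64(0.255), np.float64(-0.582), np.float64(0.002))]
[(np.float64(0.142), np.float64(0.512), np.float64(-0.0)), (np.float64(0.298), np.float64(-0.006), np.float64(0.479)), (np.float64(0.156), np.float64(-0.581), np.float64(-0.0))]
```

View pics/top0.png

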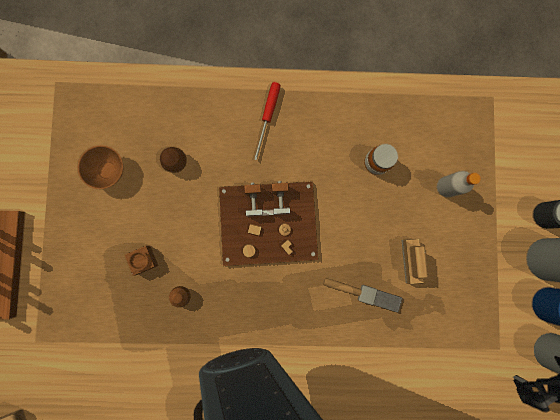

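View pics/scene0.png

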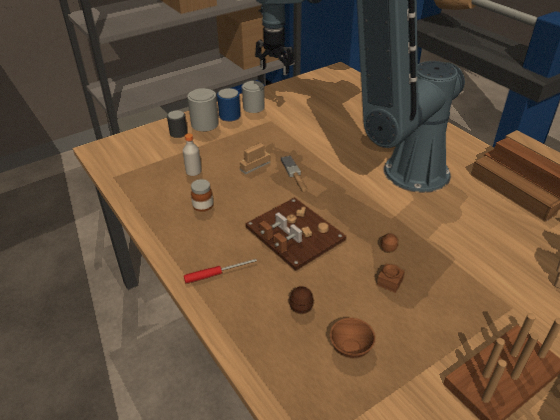

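The top view shows the jig centred near (270,224) with the stop on its far side at row 212. The chips are at (254,230), (285,230), (249,251) and (288,246), the stand at (141,260) and the scraper at (415,260). The brush (365,294) lies between scraper and robot.

```bash
cat > m.py <<'E'
from h import *
def rect(P,m,name):
    m=m&np.isfinite(P[...,2]);n,l,s,_=cv2.connectedComponentsWithStats(m.astype(np.uint8))
    if n<2: print(name,"none");return
    k=1+s[1:,4].argmax();Q=P[l==k]
    (c,sz,a)=cv2.minAreaRect((Q[:,:2]*1000).astype(np.float32))
    print(name,"n",len(Q),"c",np.round(c,1),"size",np.round(sz,1),"ang",round(a,1),"z",np.round(np.percentile(Q[:,2],[5,50,95])*1000,1))
def win(P,x0,x1,y0,y1,z0,z1):
    X,Y,Z=np.moveaxis(P,-1,0);return (X>x0)&(X<x1)&(Y>y0)&(Y<y1)&(Z>z0)&(Z<z1)
E
python3 - <<'E'
from m import *
im,P=np.load("top0.npz").values()
for n,(r,c) in dict(scr=(260,415),stand=(260,141),tl=(187,220),tr=(180,318),bl=(267,222),br=(261,321),st=(212,268),egg=(296,179),brush=(298,380),handle=(285,335)).items(): print(n,np.round(P[r,c],3))
s=P[260,415];t=P[260,141]
def w(p,z0,z1,d=.075): return win(P,p[0]-d,p[0]+d,p[1]-d,p[1]+d,z0,z1)
rect(P,w(s,.065,.1),"grip");rect(P,w(s,.015,.055),"base");rect(P,w(s,.015,.1),"scr all")
rect(P,w(t,.030,.06,.05),"stand");rect(P,w(t,.015,.06,.05),"stand all")
rect(P,win(P,.3,.75,-.2,.15,.011,.1),"jig")
rect(P,win(P,.4,.75,-.1,.1,.045,.1),"stop")
cs=[]
for r,c in((230,254),(230,285),(251,249),(246,288)):
    p=P[r,c];rect(P,w(p,.025,.05,.03),"chip")
rect(P,win(P,.25,.5,-.35,-.1,.01,.05),"brush")
rect(P,win(P,.3,.5,.1,.24,.015,.1),"egg")
# blow ups
a=cv2.resize(im[170:310,110:450],None,fx=2.3,fy=2.3,interpolation=cv2.INTER_CUBIC);save("crop.png",a)
E
```

```text
scr [ 0.454 -0.34   0.076]
stand [0.438 0.321 0.043]
tl [0.625 0.139 0.018]
tr [ 0.652 -0.113  0.002]
bl [ 0.422  0.129 -0.002]
br [ 0.443 -0.124  0.   ]
st [0.563 0.015 0.031]
egg [0.355 0.222 0.058]
brush [ 0.355 -0.272  0.015]
handle [ 0.385 -0.158  0.019]
grip n 376 c [ 450.5 -351.3] size [74.7 24.9] ang 5.1 z [68.7 81.6 84.8]
base n 431 c [ 450.  -351.3] size [109.5  35. ] ang 5.1 z [18.9 37.7 48.9]
scr all n 854 c [ 450.  -351.3] size [109.5  35. ] ang 5.1 z [22.5 53.5 84.1]
stand n 561 c [436.6 325.9] size [56.1 57.2] ang 24.4 z [36.4 42.2 51.3]
stand all n 598 c [436.6 325.9] size [56.1 57.2] ang 24.4 z [26.4 41.9 51.3]
jig n 7434 c [537.4  14.9] size [202.2 240. ] ang 5.1 z [15.1 18.7 60.2]
stop n 191 c [609.3  -7. ] size [41.1 61. ] ang 71.0 z [45.7 61.  64.8]
chip n 106 c [518.6  49. ] size [29.4 21.8] ang 77.5 z [27.2 30.3 33.4]
chip none
chip n 125 c [466.1  60.3] size [27.4 30. ] ang 1.3 z [26.3 30.5 33.5]
chip n 82 c [476.9 -36.7] size [28.4 21.2] ang 46.0 z [28.2 31.4 34.9]
brush n 955 c [ 366.1 -226. ] size [199.1  41.6] ang 75.4 z [14.  18.6 22.6]
egg n 322 c [351.5 220.8] size [48.2 38. ] ang 0.2 z [27.4 49.3 59.2]
```

View pics/crop.png

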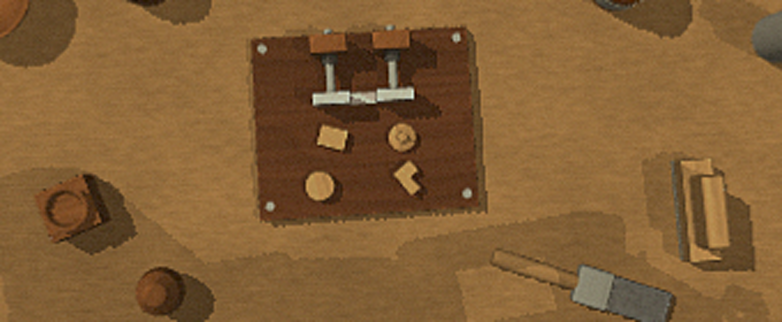

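```bash
cat >> h.py <<'E'
def go(x,y,z,yaw,o=None):
    """shift (mm, tool axes) and rotvec from present pose to TCP x,y,z mm, tool x at yaw deg, tool z down"""
    o=o or readout.get_obs();T=T_tool(o);Rt=R.from_euler("z",yaw,degrees=True).as_matrix()@np.diag([1,-1,-1.])
    d=T[:3,:3].T@(np.array([x,y,z])/1000-T[:3,3])*1000
    print("now",np.round(o["eef_pos"]*1000,1),"->",np.round(d,1),"rot",np.round(R.from_matrix(T[:3,:3].T@Rt).as_rotvec(),4),"F",np.round(o["wrist_force"],2))
def jig(x,y,C=(537.4,14.9),a=5.1):
    c,s=np.cos(np.radians(a)),np.sin(np.radians(a));return C[0]+c*x-s*y,C[1]+s*x+c*y
E
python3 -c "
from h import *
go(450.2,-351.3,210,5.1)"
```

```text
now [ 250.4 -517.1  249.5] -> [252.  -62.1  39.7] rot [-0.0015 -0.      0.3618] F [ 0.69 -0.36  0.39]
```

Call:
play_rows(xyz=[[20, -5, 3], [60, -15, 10], [110, -27, 18], [160, -40, 26], [205, -51, 33], [235, -58, 38], [252, -62, 40], [252, -62, 40], [252, -62, 40], [252, -62, 40]], rot=[[0, 0, 0.03], [0, 0, 0.09], [0, 0, 0.16], [0, 0, 0.23], [0, 0, 0.29], [0, 0, 0.34], [0, 0, 0.362], [0, 0, 0.362], [0, 0, 0.362], [0, 0, 0.362]], grip=[1, 1, 1, 1, 1, 1, 1, 1, 1, 1])

```text
time_s: 1.35
eef_pos: [0.4497, -0.3527, 0.2104]
eef_rot: [0.0, 0.999, 0.044, -0.0]
wrist_force: [0.3, 0.8, -0.1]
opening: 1.0
grasp_force: 0.0
```

```bash
python3 - <<'E'
from m import *
go(450.2,-351.3,65,5.1)
im,P=shot("wrist");save("w1.png",im)
rect(P,win(P,.35,.55,-.42,-.29,.065,.1),"grip");rect(P,win(P,.35,.55,-.42,-.29,.012,.055),"base");rect(P,win(P,.35,.55,-.42,-.28,.012,.1),"all")
b=win(P,.35,.55,-.46,-.25,-.02,.01);print("bench z",np.nanmedian(P[b][:,2])*1000)
E
```

```text
now [ 449.7 -352.7  210.4] -> [  0.6  -1.4 145.4] rot [ 0.0002  0.0001 -0.0012] F [ 0.26  0.84 -0.12]
grip n 2255 c [ 449.3 -353.4] size [74.8 23.7] ang 5.6 z [78.7 81.8 83. ]
base n 1314 c [ 449.  -353.6] size [109.5  34.1] ang 5.5 z [35.1 37.9 39.5]
all n 3614 c [ 449.  -353.6] size [109.5  34.1] ang 5.5 z [36.8 80.9 82.8]
bench z 0.8100448334940613
```

View pics/w1.png

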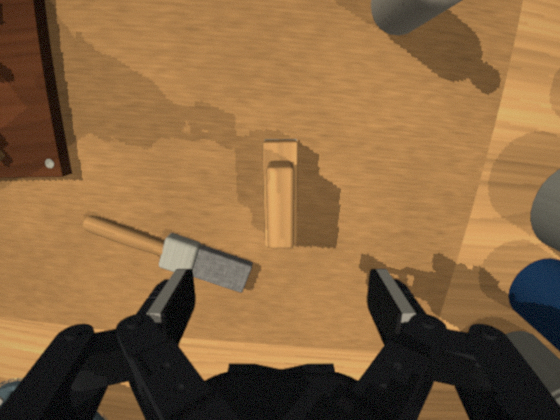

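The wrist view confirms the scraper at (281,193), aligned between the fingers, with the brush clear of the finger path. Descend and grip.

Call:
play_rows(xyz=[[0, 0, 20], [-0.5, 1, 60], [-0.5, 1, 100], [-0.5, 1, 130], [-0.5, 1, 146], [-0.5, 1, 146], [-0.5, 1, 146], [-0.5, 1, 146], [-0.5, 1, 146], [-0.5, 1, 146]], rot=[[0, 0, -0.005], [0, 0, -0.005], [0, 0, -0.005], [0, 0, -0.005], [0, 0, -0.005], [0, 0, -0.005], [0, 0, -0.005], [0, 0, -0.005], [0, 0, -0.005], [0, 0, -0.005]], grip=[1, 1, 1, 1, 1, 0.5, 0.0, 0.0, 0.0, 0.0])

```text
time_s: 2.65
eef_pos: [0.4506, -0.3537, 0.0656]
eef_rot: [0.001, 0.999, 0.047, 0.001]
wrist_force: [-0.4, 1.1, 6.0]
opening: 0.273
grasp_force: 60.9
```

```bash
python3 - <<'E'
from h import *
o=readout.get_obs();print(o["opening"],o["grasp_force"])
go(449.2,-353.5,180,5.1)
print("jig start",jig(-41,-155),"end",jig(-41,146))
E
```

```text
0.2731249853085668 60.90059995651245
now [ 450.6 -353.7   65.6] -> [-1.200e+00 -1.000e-01 -1.144e+02] rot [ 0.0018 -0.0012  0.0049] F [-0.42  1.13  6.03]
jig start (np.float64(510.3409323324569), np.float64(-143.13103131019338)) end (np.float64(483.58374897565795), np.float64(156.67732937844826))
```

```bash
python3 - <<'E'
from h import *
C=(536.5,13.5)
x,y=jig(-44,-95,C);print(x,y);go(x+1.5,y,150,5.1)
E
```

```text
501.1191513242381 -85.03525027614654
now [ 450.6 -353.7   65.6] -> [  77.1 -262.4  -84.8] rot [ 0.0018 -0.0012  0.0049] F [-0.42  1.13  6.03]
```

Call:
play_rows(xyz=[[0, 0, -15], [0, 0, -50], [10, -35, -80], [28, -95, -85], [46, -155, -85], [62, -210, -85], [73, -247, -85], [77, -262, -85], [77, -262, -85], [77, -262, -85]], rot=[[0, 0, 0], [0, 0, 0], [0, 0, 0], [0, 0, 0], [0, 0, 0], [0, 0, 0], [0, 0, 0], [0, 0, 0], [0, 0, 0], [0, 0, 0]], grip=[0, 0, 0, 0, 0, 0, 0, 0, 0, 0])

```text
time_s: 3.9
eef_pos: [0.502, -0.0861, 0.1494]
eef_rot: [0.0, 0.999, 0.046, -0.0]
wrist_force: [-1.0, -1.0, -2.3]
opening: 0.274
grasp_force: 60.1
```

```bash
python3 - <<'E'
from m import *
C=(536.5,13.5)
o=readout.get_obs();print(o["opening"],o["grasp_force"])
x,y=jig(-44,-95,C);go(x+1.5,y,84.6,5.1)
im,P=shot("wrist");np.savez("w2.npz",im=im,P=P);save("w2.png",im)
rect(P,win(P,.4,.66,-.13,.16,.012,.023),"board");rect(P,win(P,.5,.6,-.07,.1,.025,.07),"stop?")
for (a,b) in((.518,.049),(.519,-.03),(.466,.06),(.477,-.037)): rect(P,win(P,a-.025,a+.025,b-.025,b+.025,.025,.045),"chip")
E
```

```text
0.2742496174455928 60.05135715007782
now [502.  -86.1 149.4] -> [ 0.7 -1.1 64.8] rot [0.0006 0.0001 0.0039] F [-0.96 -0.96 -2.34]
board n 39512 c [535.5  14.6] size [200.4 241.9] ang 5.2 z [16.7 17.9 19.1]
stop? n 4325 c [579.5  17.9] size [ 48.1 108.6] ang 5.1 z [29.9 53.2 62.7]
chip n 983 c [517.8  47.8] size [30.9 22.5] ang 77.9 z [27.3 29.7 30.9]
chip n 964 c [519.8 -27.5] size [28.5 29.2] ang 48.2 z [26.4 28.5 36. ]
chip n 975 c [465.3  60.1] size [31.1 32. ] ang 84.8 z [26.8 29.7 30.7]
chip n 699 c [476.3 -37.3] size [29.7 22.9] ang 42.9 z [27.2 30.7 31.8]
```

View pics/w2.png

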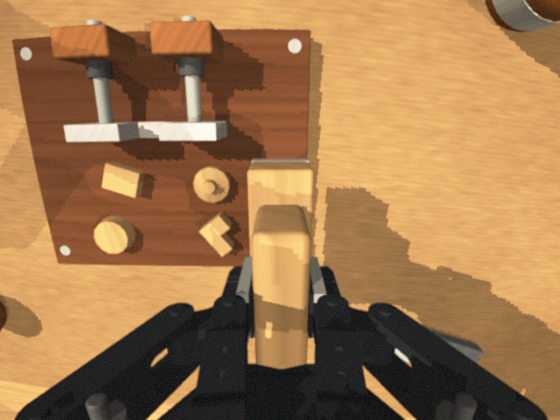

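The view shows the board clear to descend: scraper at (280,250) on the right edge of the board, chips at (123,180), (211,185), (114,235) and (218,233), stop front at row ~140. I'll lower it.

Call:
play_rows(xyz=[[0, 0, 15], [0, 0, 35], [0, 0, 52], [0, 0, 60], [0, 0, 62], [0, 0, 63], [0, 0, 64], [0, 0, 65], [0, 0, 65], [0, 0, 65]], rot=[[0, 0, 0], [0, 0, 0], [0, 0, 0], [0, 0, 0], [0, 0, 0], [0, 0, 0], [0, 0, 0], [0, 0, 0], [0, 0, 0], [0, 0, 0]], grip=[0, 0, 0, 0, 0, 0, 0, 0, 0, 0])

```text
time_s: 5.2
eef_pos: [0.5021, -0.085, 0.0844]
eef_rot: [0.0, 0.999, 0.047, 0.0]
wrist_force: [-0.5, 0.1, -2.8]
opening: 0.273
grasp_force: 60.0
```

```bash
python3 - <<'E'
from h import *
C=(535.5,14.6)
x,y=jig(-44,155,C,5.15);go(x+1.5,y,84.5,5.15)
E
```

```text
now [502.1 -85.   84.4] -> [ 6.00e-01 -2.51e+02 -1.00e-01] rot [ 0.0001 -0.0002  0.0039] F [-0.53  0.06 -2.84]
```

Call:
play_rows(xyz=[[0, -8, 0.7], [0, -20, 0.7], [0, -33, 0.7], [0, -46, 0.7], [0, -59, 0.7], [0, -72, 0.7], [0, -85, 0.7], [0, -98, 0.7], [0, -111, 0.7], [0, -124, 0.7]], rot=[[0, 0, 0], [0, 0, 0], [0, 0, 0], [0, 0, 0], [0, 0, 0], [0, 0, 0], [0, 0, 0], [0, 0, 0], [0, 0, 0], [0, 0, 0]], grip=[0, 0, 0, 0, 0, 0, 0, 0, 0, 0])

```text
time_s: 6.45
eef_pos: [0.4904, 0.0393, 0.0836]
eef_rot: [0.0, 0.999, 0.047, 0.0]
wrist_force: [-0.6, -0.9, -1.3]
opening: 0.274
grasp_force: 60.3
```

Call:
play_rows(xyz=[[0, -13, 0], [0, -26, 0], [0, -39, 0], [0, -52, 0], [0, -65, 0], [0, -78, 0], [0, -91, 0], [0, -104, 0], [0, -117, 0], [0, -130, 0]], rot=[[0, 0, 0], [0, 0, 0], [0, 0, 0], [0, 0, 0], [0, 0, 0], [0, 0, 0], [0, 0, 0], [0, 0, 0], [0, 0, 0], [0, 0, 0]], grip=[0, 0, 0, 0, 0, 0, 0, 0, 0, 0])

```text
time_s: 7.7
eef_pos: [0.4776, 0.169, 0.0832]
eef_rot: [-0.0, 0.999, 0.047, -0.001]
wrist_force: [0.8, -1.1, -2.3]
opening: 0.273
grasp_force: 59.9
```

```bash
python3 - <<'E'
from h import *
o=readout.get_obs();go(450.5,-353.5,150,5.3)
im,P=shot("wrist");im2,_=shot("top")
save("w3.png",np.hstack([cv2.resize(im,(400,300)),cv2.resize(im2[150:315,100:320],(400,300))]))
E
```

```text
now [477.6 169.   83.2] -> [-76.  517.6 -67. ] rot [-0.0004  0.0012  0.0013] F [ 0.78 -1.14 -2.28]
```

View pics/w3.png

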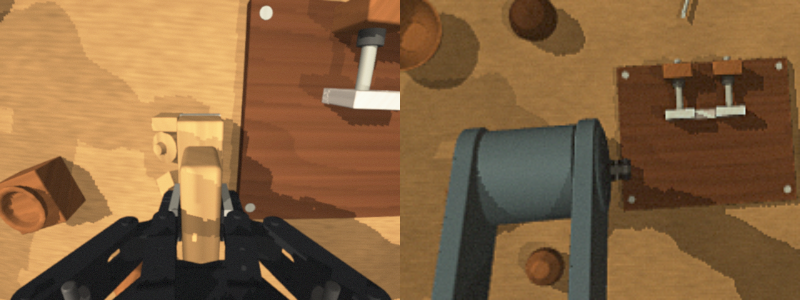

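The board is clear of chips: two are visible at the scraper's leading side (165,140), and the scraper is past the board's edge. Carrying it back to where it stood.

Call:
play_rows(xyz=[[0, 0, -25], [0, 0, -60], [-5, 20, -90], [-13, 70, -90], [-21, 125, -90], [-29, 180, -90], [-37, 235, -90], [-45, 290, -90], [-53, 345, -90], [-61, 400, -90]], rot=[[0, 0, 0], [0, 0, 0], [0, 0, 0], [0, 0, 0], [0, 0, 0], [0, 0, 0], [0, 0, 0], [0, 0, 0], [0, 0, 0], [0, 0, 0]], grip=[0, 0, 0, 0, 0, 0, 0, 0, 0, 0])

```text
time_s: 9.05
eef_pos: [0.4544, -0.2378, 0.1734]
eef_rot: [-0.0, 0.999, 0.047, 0.0]
wrist_force: [0.5, -0.6, -2.4]
opening: 0.272
grasp_force: 60.1
```

Call:
play_rows(xyz=[[-7, 50, 0], [-13, 95, 0], [-15, 117.5, 10], [-15, 117.5, 50], [-15, 117.5, 85], [-15, 117.5, 100], [-15, 117.5, 104], [-15, 117.5, 106], [-15, 117.5, 106], [-15, 117.5, 106]], rot=[[0, 0, 0], [0, 0, 0], [0, 0, 0], [0, 0, 0], [0, 0, 0], [0, 0, 0], [0, 0, 0], [0, 0, 0], [0, 0, 0], [0, 0, 0]], grip=[0, 0, 0, 0, 0, 0, 0, 0, 0, 0])

```text
time_s: 10.3
eef_pos: [0.4516, -0.3549, 0.0686]
eef_rot: [0.001, 0.999, 0.047, 0.001]
wrist_force: [-0.7, -0.4, -2.8]
opening: 0.274
grasp_force: 59.8
```

Call:
play_rows(xyz=[[0, 0, 1], [0, 0, 2], [0, 0, 2.5], [0, 0, 3], [0, 0, 3.5], [0, 0, 3.5], [0, 0, 3.5], [0, 0, 3.5], [0, 0, 3.5], [0, 0, 3.5]], rot=[[0, 0, 0], [0, 0, 0], [0, 0, 0], [0, 0, 0], [0, 0, 0], [0, 0, 0], [0, 0, 0], [0, 0, 0], [0, 0, 0], [0, 0, 0]], grip=[0, 0, 0, 0, 0, 0, 0, 0, 0, 0])

```text
time_s: 11.55
eef_pos: [0.4512, -0.3545, 0.0656]
eef_rot: [0.0, 0.999, 0.047, -0.0]
wrist_force: [-5.2, 3.8, 12.1]
opening: 0.276
grasp_force: 61.9
```

Call:
play_rows(xyz=[[0, 0, -0.5], [0, 0, -0.5], [0, 0, -0.5], [0, 0, -0.5], [0, 0, -15], [0, 0, -50], [0, 0, -90], [0, 0, -130], [0, 0, -150], [0, 0, -150]], rot=[[0, 0, 0], [0, 0, 0], [0, 0, 0], [0, 0, 0], [0, 0, 0], [0, 0, 0], [0, 0, 0], [0, 0, 0], [0, 0, 0], [0, 0, 0]], grip=[0.5, 1, 1, 1, 1, 1, 1, 1, 1, 1])

```text
time_s: 12.8
eef_pos: [0.452, -0.3554, 0.2171]
eef_rot: [0.002, 0.999, 0.047, 0.002]
wrist_force: [-0.0, -0.2, -0.1]
opening: 1.003
grasp_force: 0.0
```

```bash
python3 - <<'E'
from m import *
im,P=shot("wrist")
rect(P,win(P,.35,.55,-.44,-.27,.065,.1),"grip");rect(P,win(P,.35,.55,-.44,-.27,.012,.1),"all")
o=readout.get_obs()
for a in(25,-65): go(436,325.9,210,a,o)
im,P=shot("top");np.savez("top1.npz",im=im,P=P)
rect(P,win(P,.38,.5,.26,.39,.033,.06),"stand")
rect(P,win(P,.38,.6,.13,.28,.006,.04),"chips")
save("t1.png",cv2.resize(im[150:330,100:340],(800,600),interpolation=cv2.INTER_CUBIC))
E
```

```text
grip n 2149 c [ 450.  -355.4] size [74.9 23.8] ang 5.6 z [78.7 81.8 83. ]
all n 3460 c [ 449.8 -355.5] size [109.3  34.1] ang 5.6 z [36.7 80.9 82.9]
now [ 451.4 -354.7  215.2] -> [  48.4 -679.1    4. ] rot [ 0.002  -0.0009 -0.3425] F [ 0.63 -0.54  0.28]
now [ 451.4 -354.7  215.2] -> [  48.4 -679.1    4. ] rot [ 8.0000e-04 -2.2000e-03  1.2283e+00] F [ 0.63 -0.54  0.28]
stand n 547 c [436.8 326.2] size [56.2 56.8] ang 24.7 z [37.  42.6 50.9]
chips n 142 c [407.4 165.7] size [33.3 30.1] ang 89.5 z [ 8.5 11.8 14.9]
```

View pics/t1.png

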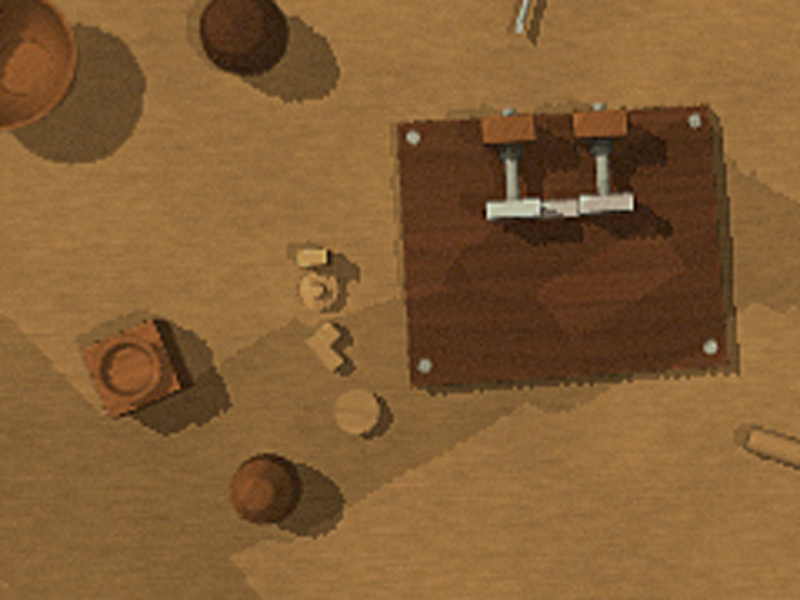

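All four chips lie on the bench between the board and the stand, at crop pixels (313,257), (320,290), (330,345) and (358,412). The board is empty. Moving to the stand.

Call:
play_rows(xyz=[[2, -25, 0], [5, -75, 0], [9, -130, 0], [13, -185, 0], [17, -240, 0], [21, -295, 0], [25, -350, 0], [29, -405, 0], [33, -460, 0], [37, -515, 0]], rot=[[0, 0, -0.02], [0, 0, -0.05], [0, 0, -0.09], [0, 0, -0.13], [0, 0, -0.17], [0, 0, -0.21], [0, 0, -0.25], [0, 0, -0.29], [0, 0, -0.32], [0, 0, -0.34]], grip=[1, 1, 1, 1, 1, 1, 1, 1, 1, 1])

```text
time_s: 14.15
eef_pos: [0.4385, 0.1635, 0.2128]
eef_rot: [-0.0, 0.976, 0.216, -0.001]
wrist_force: [0.7, -0.8, 0.2]
opening: 0.999
grasp_force: 0.0
```

```bash
python3 -c "
from h import *
go(436,325.9,200,24.7)"
```

```text
now [438.5 163.5 212.8] -> [  66.1 -148.4   12.7] rot [-0.0006  0.0021  0.0034] F [ 0.65 -0.83  0.18]
```

Call:
play_rows(xyz=[[10, -25, 2], [30, -70, 5], [48, -110, 9], [60, -136, 12], [66, -148, 13], [66, -148, 13], [66, -148, 13], [66, -148, 13], [66, -148, 13], [66, -148, 13]], rot=[[0, 0, 0], [0, 0, 0], [0, 0, 0], [0, 0, 0], [0, 0, 0], [0, 0, 0], [0, 0, 0], [0, 0, 0], [0, 0, 0], [0, 0, 0]], grip=[1, 1, 1, 1, 1, 1, 1, 1, 1, 1])

```text
time_s: 15.4
eef_pos: [0.4375, 0.3235, 0.2013]
eef_rot: [-0.0, 0.977, 0.215, 0.0]
wrist_force: [0.2, 1.0, -0.3]
opening: 0.997
grasp_force: 0.0
```

```bash
python3 - <<'E'
from m import *
o=readout.get_obs()
im,P=shot("wrist")
rect(P,win(P,.37,.5,.26,.39,.034,.06),"stand");rect(P,win(P,.37,.5,.26,.39,.012,.06),"all");rect(P,win(P,.37,.5,.26,.39,.046,.06),"collar")
go(435.5,324.8,25,24.7,o)
E
```

```text
stand n 3220 c [435.1 326.6] size [56.4 56.1] ang 25.0 z [39.1 43.1 50.4]
all n 3419 c [435.2 326.5] size [56.6 56. ] ang 25.2 z [32.6 42.9 50.4]
collar n 991 c [435.  326.7] size [48.4 47.3] ang 26.0 z [46.8 49.6 51. ]
now [437.5 323.5 201.3] -> [ -1.3  -2.  176.3] rot [ 0.     -0.0003  0.0022] F [ 0.23  0.97 -0.3 ]
```

Call:
play_rows(xyz=[[-1, -4, 20], [-1, -4, 60], [-1, -4, 105], [-1, -4, 145], [-1, -4, 168], [-1, -4, 175], [-1, -4, 175], [-1, -4, 175], [-1, -4, 175], [-1, -4, 175]], rot=[[0, 0, -0.003], [0, 0, -0.003], [0, 0, -0.003], [0, 0, -0.003], [0, 0, -0.003], [0, 0, -0.003], [0, 0, -0.003], [0, 0, -0.003], [0, 0, -0.003], [0, 0, -0.003]], grip=[1, 1, 1, 1, 1, 1, 0.6, 0, 0, 0])

```text
time_s: 16.7
eef_pos: [0.4359, 0.3276, 0.0276]
eef_rot: [-0.0, 0.976, 0.217, 0.001]
wrist_force: [0.1, -0.9, 7.0]
opening: 0.646
grasp_force: 65.2
```

```bash
python3 - <<'E'
from m import *
o=readout.get_obs();print(o["opening"],o["grasp_force"])
C=(535.5,14.6);x,y=jig(-45,0,C,5.15);go(x,y,140,5.15,o)
P=np.load("w2.npz")["P"] # jig-frame check of stop
c,s=np.cos(np.radians(5.15)),np.sin(np.radians(5.15));d=P[...,:2]*1000-np.array(C)
J=np.stack([c*d[...,0]+s*d[...,1],-s*d[...,0]+c*d[...,1]],-1)
m=(P[...,2]>.050)&(J[...,0]>0)&(J[...,0]<40)&(abs(J[...,1])<70)
print("pads jig x",np.percentile(J[m][:,0],[1,5,50,95,99]),"y",np.percentile(J[m][:,1],[1,99]),np.median(P[m][:,2]))
m=(abs(P[...,2]-.018)<.005)&(abs(J[...,1])<150)&(J[...,0]<0)
print("board",np.percentile(J[m][:,0],[.5]),np.percentile(J[m][:,1],[.3,99.7]))
E
```

```text
0.6460034200096479 65.20403981208801
now [435.9 327.6  27.6] -> [ -84.2  310.4 -112.6] rot [-0.0005 -0.0029  0.347 ] F [ 0.07 -0.94  7.05]
pads jig x [20.22112727 20.81222864 26.30097188 31.65522605 32.19039015] y [-54.67371403  52.08757812] 0.06170028802162544
board [-98.90814165] [-69.50725431 118.67723918]
```

Call:
play_rows(xyz=[[0, 0, -20], [0, 0, -60], [-5, 20, -100], [-17, 65, -112], [-32, 120, -112], [-47, 175, -112], [-62, 230, -112], [-75, 278, -112], [-82, 303, -112], [-84, 310, -112]], rot=[[0, 0, 0], [0, 0, 0], [0, 0, 0.02], [0, 0, 0.07], [0, 0, 0.14], [0, 0, 0.21], [0, 0, 0.27], [0, 0, 0.32], [0, 0, 0.345], [0, 0, 0.347]], grip=[0, 0, 0, 0, 0, 0, 0, 0, 0, 0])

```text
time_s: 17.95
eef_pos: [0.4899, 0.0091, 0.1382]
eef_rot: [0.0, 0.999, 0.044, 0.0]
wrist_force: [-0.4, 0.5, -1.1]
opening: 0.653
grasp_force: 64.4
```

```bash
python3 - <<'E'
from m import *
o=readout.get_obs();print(o["opening"],o["grasp_force"])
C=(535.5,14.6);x,y=jig(-25,0,C,5.15);go(x,y,46.6,5.15,o)
im,P=shot("wrist");np.savez("w4.npz",im=im,P=P);save("w4.png",im)
rect(P,win(P,.4,.66,-.14,.16,.012,.023),"board")
rect(P,win(P,.53,.6,-.07,.1,.045,.07),"pads+")
rect(P,win(P,.43,.55,-.06,.09,.105,.18),"stand top in hand")
rect(P,win(P,.5,.6,-.05,.06,.12,.145),"stand block in hand")
c,s=np.cos(np.radians(5.15)),np.sin(np.radians(5.15));d=P[...,:2]*1000-np.array(C)
J=np.stack([c*d[...,0]+s*d[...,1],-s*d[...,0]+c*d[...,1]],-1)
m=(P[...,2]>.050)&(P[...,2]<.07)&(J[...,0]>0)&(J[...,0]<40)&(abs(J[...,1])<70)
print("pads jig x",np.percentile(J[m][:,0],[1,5,50,95,99]),"y",np.percentile(J[m][:,1],[.3,1,99,99.7]))
# pad front edge line fit
f=[];
for y0 in range(-52,53,4):
    q=m&(abs(J[...,1]-y0)<2)
    if q.sum()>10: f.append((y0,np.percentile(J[q][:,0],5)))
f=np.array(f);print(f.T.round(1),np.degrees(np.polyfit(f[:,0],f[:,1],1)[0]))
E
```

```text
0.652699245014326 64.4331407546997
now [489.9   9.1 138.2] -> [20.9 -1.4 91.6] rot [ 0.0001 -0.0001 -0.0026] F [-0.36  0.48 -1.11]
board n 50518 c [535.7  14.3] size [201.1 241.1] ang 5.2 z [16.9 18.  19.1]
pads+ n 1300 c [571.9 -16.5] size [26.8 39.9] ang 5.4 z [53.  61.8 63. ]
stand top in hand n 27826 c [490.3   7.8] size [ 57.1 121.3] ang 4.9 z [129.9 155.  178.7]
stand block in hand n 2420 c [517.7  10.4] size [ 1.8 55.5] ang 5.0 z [121.6 133.9 143.9]
pads jig x [20.11161416 20.80914377 26.2071621  31.50138227 32.04472004] y [-53.77901345 -53.16288699  52.41266377  52.99369086]
[[-52.  -48.  -44.  -40.  -36.  -32.  -28.  -24.  -20.  -16.   12.   16.
   20.   24.   28.   32.   36.   40.   44.   48.   52. ]
 [ 20.7  20.3  20.9  20.8  20.8  20.4  20.8  20.7  20.1  20.7  21.6  20.8
   20.8  20.3  20.8  20.9  21.   21.4  21.4  21.3  21.6]] 0.3972202269635927
```

View pics/w4.png

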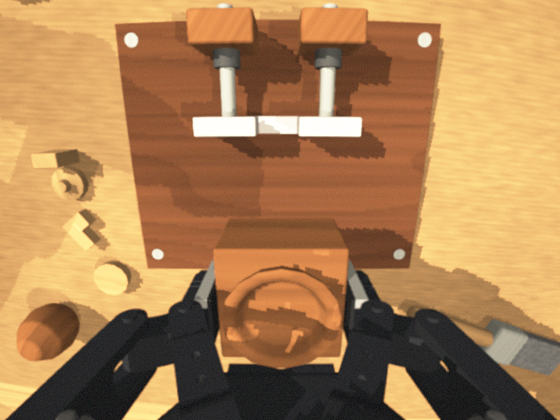

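The stand hangs square in the fingers (front edge at row ~247, columns 218–345). The stop pads are at rows 118–135 and the board is empty. Lowering to just above the board.

Call:
play_rows(xyz=[[5, -0.5, 20], [15, -1.5, 50], [20, -2, 75], [20, -2, 86], [20, -2, 89], [20, -2, 89], [20, -2, 89], [20, -2, 89], [20, -2, 89], [20, -2, 89]], rot=[[0, 0, 0], [0, 0, 0], [0, 0, 0], [0, 0, 0], [0, 0, 0], [0, 0, 0], [0, 0, 0], [0, 0, 0], [0, 0, 0], [0, 0, 0]], grip=[0, 0, 0, 0, 0, 0, 0, 0, 0, 0])

```text
time_s: 19.25
eef_pos: [0.5096, 0.0143, 0.0492]
eef_rot: [0.0, 0.999, 0.045, 0.0]
wrist_force: [0.3, 0.3, -1.4]
opening: 0.648
grasp_force: 64.4
```

```bash
cat > rel.py <<'E'
from m import *
o=readout.get_obs();print(np.round(o["eef_pos"]*1000,2),o["opening"],o["wrist_force"].round(2),o["eef_rot"].round(4))
C=(535.5,14.6);im,P=shot("wrist");save("w_%d.png"%(o["time_s"]*100),im)
c,s=np.cos(np.radians(5.15)),np.sin(np.radians(5.15));d=P[...,:2]*1000-np.array(C)
J=np.dstack([c*d[...,0]+s*d[...,1],-s*d[...,0]+c*d[...,1],P[...,2]*1000])
np.savez("J.npz",J=J,im=im)
m=(J[...,2]>50)&(J[...,2]<66)&(J[...,0]>10)&(J[...,0]<60)&(abs(J[...,1])<70)
def ends(m,n):
    q=J[m]; print(n,len(q),"x",np.percentile(q[:,0],[2,98]).round(1),"y",np.percentile(q[:,1],[.5,2,98,99.5]).round(1),"z",np.percentile(q[:,2],[5,50,95]).round(1))
ends(m&(J[...,0]<50),"pads")
t=J[int(np.nan_to_num(0))]  # noqa
z0=o["eef_pos"][2]*1000-27.2
tx,ty=(c*(o["eef_pos"][0]*1000-C[0])+s*(o["eef_pos"][1]*1000-C[1])),(-s*(o["eef_pos"][0]*1000-C[0])+c*(o["eef_pos"][1]*1000-C[1]))
print("tcp in jig",round(tx,1),round(ty,1))
f=(abs(J[...,0]-(tx+28))<4)&(J[...,2]>z0+5)&(J[...,2]<z0+37)&(abs(J[...,1]-ty)<45)
if f.sum()>20: ends(f,"stand front")
k=(abs(J[...,2]-(z0+40))<2.5)&(J[...,0]>tx+8)&(J[...,0]<tx+32)&(abs(J[...,1]-ty)<29.5)
if k.sum()>20: ends(k,"block top")
r=(abs(J[...,2]-(z0+50))<2.5)&(abs(J[...,0]-tx)<28)&(abs(J[...,1]-ty)<30)
if r.sum()>20: ends(r,"collar")
E
python3 rel.py
```

```text
[509.59  14.31  49.23] 0.6476328753883381 [ 0.29  0.26 -1.37] [0.00e+00 9.99e-01 4.48e-02 1.00e-04]
pads 7554 x [20.6 32.3] y [-53.6 -52.3  51.4  52.7] z [53.8 61.8 62.9]
tcp in jig -25.8 2.0
stand front 3120 x [1.4 2.5] y [-26.5 -25.6  27.   27.9] z [29.  45.4 57.9]
block top 4473 x [-17.1   2.3] y [-27.  -26.4  27.9  30. ] z [60.3 61.5 64. ]
collar 4634 x [-47.5  -2.4] y [-27.8 -27.   29.9  31.3] z [69.9 71.3 72.3]
```

Call:
play_rows(xyz=[[0, 1, 1], [0, 1, 2], [0, 1, 2.5], [0, 1, 3], [0, 1, 3.3], [0, 1, 3.3], [0, 1, 3.3], [0, 1, 3.3], [0, 1, 3.3], [0, 1, 3.3]], rot=[[0, 0, 0], [0, 0, 0], [0, 0, 0], [0, 0, 0], [0, 0, 0], [0, 0, 0], [0, 0, 0], [0, 0, 0], [0, 0, 0], [0, 0, 0]], grip=[0, 0, 0, 0, 0, 0, 0, 0, 0, 0])

```text
time_s: 20.55
eef_pos: [0.5096, 0.0134, 0.0458]
eef_rot: [-0.0, 0.999, 0.045, 0.0]
wrist_force: [1.1, -0.5, -0.5]
opening: 0.647
grasp_force: 64.4
```

Call:
play_rows(xyz=[[0, 0, 0.3], [0, 0, 0.6], [0, 0, 0.8], [0, 0, 0.8], [0, 0, 0.8], [0, 0, 0.8], [0, 0, 0.8], [0, 0, 0.8], [0, 0, 0.8], [0, 0, 0.8]], rot=[[0, 0, 0], [0, 0, 0], [0, 0, 0], [0, 0, 0], [0, 0, 0], [0, 0, 0], [0, 0, 0], [0, 0, 0], [0, 0, 0], [0, 0, 0]], grip=[0, 0, 0, 0, 0, 0, 0, 0, 0, 0])

```text
time_s: 21.8
eef_pos: [0.5096, 0.0134, 0.0456]
eef_rot: [0.0, 0.999, 0.045, -0.0]
wrist_force: [-5.5, -0.4, 6.6]
opening: 0.648
grasp_force: 65.5
```

Call:
play_rows(xyz=[[0, 0, -0.4], [2, 0, -0.4], [5, 0, -0.4], [8, 0, -0.4], [11, 0, -0.4], [13, 0, -0.4], [14, 0, -0.4], [14, 0, -0.4], [14, 0, -0.4], [14, 0, -0.4]], rot=[[0, 0, 0], [0, 0, 0], [0, 0, 0], [0, 0, 0], [0, 0, 0], [0, 0, 0], [0, 0, 0], [0, 0, 0], [0, 0, 0], [0, 0, 0]], grip=[0, 0, 0, 0, 0, 0, 0, 0, 0, 0])

```text
time_s: 23.05
eef_pos: [0.5225, 0.0146, 0.0457]
eef_rot: [-0.0, 0.999, 0.045, -0.001]
wrist_force: [-9.0, -1.0, 10.1]
opening: 0.646
grasp_force: 65.9
```

```bash
python3 rel.py
```

```text
[522.48  14.65  45.7 ] 0.6462040249561856 [-8.96 -1.   10.07] [-0.      0.999   0.0451 -0.0014]
pads 10203 x [10.6 32.2] y [-53.4 -51.7  51.   52.7] z [51.9 61.2 62.7]
tcp in jig -13.0 1.2
stand front 2130 x [14.2 15.4] y [-26.7 -24.5  24.6  26.5] z [26.4 44.7 54.6]
block top 4490 x [-4.3 15.2] y [-27.8 -27.2  27.1  29. ] z [56.8 57.9 60.5]
collar 4659 x [-34.6  10.4] y [-28.5 -27.8  29.1  30.5] z [66.4 67.7 68.8]
```

Call:
play_rows(xyz=[[0, 0, -0.3], [0, 0, -0.5], [0, 0, -0.5], [0, 0, -0.5], [0, 0, -0.5], [0, 0, -0.5], [0, 0, -0.5], [0, 0, -0.5], [0, 0, -0.5], [0, 0, -0.5]], rot=[[0, 0, 0], [0, 0, 0], [0, 0, 0], [0, 0, 0], [0, 0, 0], [0, 0, 0], [0, 0, 0], [0, 0, 0], [0, 0, 0], [0, 0, 0]], grip=[0, 0, 0, 0, 0, 0, 0, 0, 0, 0])

```text
time_s: 24.35
eef_pos: [0.5236, 0.0146, 0.0459]
eef_rot: [0.0, 0.999, 0.045, 0.0]
wrist_force: [0.3, -0.1, -0.8]
opening: 0.648
grasp_force: 64.7
```

Call:
play_rows(xyz=[[1, 0, 0.1], [2, 0, 0.2], [3, 0, 0.2], [4, 0, 0.2], [5, 0, 0.2], [6, 0, 0.2], [8, 0, 0.2], [10, 0, 0.2], [10, 0, 0.2], [10, 0, 0.2]], rot=[[0, 0, 0], [0, 0, 0], [0, 0, 0], [0, 0, 0], [0, 0, 0], [0, 0, 0], [0, 0, 0], [0, 0, 0], [0, 0, 0], [0, 0, 0]], grip=[0, 0, 0, 0, 0, 0, 0, 0, 0, 0])

```text
time_s: 25.6
eef_pos: [0.5324, 0.0155, 0.0457]
eef_rot: [-0.0, 0.999, 0.045, -0.001]
wrist_force: [-6.8, -1.4, 6.3]
opening: 0.647
grasp_force: 65.3
```

```bash
python3 rel.py
```

```text
[532.41  15.48  45.7 ] 0.6468184531810075 [-6.76 -1.44  6.25] [-0.      0.999   0.0449 -0.0014]
pads 11668 x [11.2 37.2] y [-53.3 -51.4  50.6  52.5] z [52.6 60.8 62.7]
tcp in jig -3.0 1.1
stand front 1979 x [24.2 28.7] y [-14.5 -14.3  13.7  13.8] z [29.4 40.4 54.2]
block top 4175 x [ 5.5 25.1] y [-27.9 -27.3  27.   29.4] z [56.9 58.  60.6]
collar 4619 x [-24.6  20.3] y [-28.5 -27.9  29.   30.4] z [66.4 67.8 68.8]
```

Call:
play_rows(xyz=[[1, 0, -0.1], [2, 0, -0.2], [3.5, 0, -0.2], [5, 0, -0.2], [6.5, 0, -0.2], [8, 0, -0.2], [9, 0, -0.2], [10, 0, -0.2], [10, 0, -0.2], [10, 0, -0.2]], rot=[[0, 0, 0], [0, 0, 0], [0, 0, 0], [0, 0, 0], [0, 0, 0], [0, 0, 0], [0, 0, 0], [0, 0, 0], [0, 0, 0], [0, 0, 0]], grip=[0, 0, 0, 0, 0, 0, 0, 0, 0, 0])

```text
time_s: 26.9
eef_pos: [0.5397, 0.0161, 0.0458]
eef_rot: [-0.0, 0.999, 0.045, -0.005]
wrist_force: [-18.5, -4.2, 17.8]
opening: 0.644
grasp_force: 66.6
```

```bash
python3 rel.py; ls pics
```

```text
[539.67  16.12  45.76] 0.6436006434402531 [-18.49  -4.19  17.79] [-0.      0.999   0.045  -0.0045]
pads 14313 x [11.1 44.4] y [-53.3 -51.   50.   52.5] z [52.5 60.7 62.8]
tcp in jig 4.3 1.1
stand front 1991 x [31.4 36. ] y [-14.5 -14.4  13.6  13.7] z [29.5 40.1 54.3]
block top 4215 x [12.9 32.6] y [-28.  -27.3  27.1  29.4] z [56.9 57.9 60.7]
collar 4647 x [-17.3  27.8] y [-28.5 -27.9  29.   30.3] z [66.4 67.8 68.9]
crop.png
scene0.png
t1.png
top0.png
w1.png
w2.png
w3.png
w4.png
w_1925.png
w_2305.png
w_2560.png
w_2690.png
```

Stop pushed about 12 mm, but the stand bears down on the board with ~18 N and the tool is pitched 0.5°. I'll relieve that before the final advance.

Call:
play_rows(xyz=[[0, 0, -0.2], [0, 0, -0.4], [0.3, 0, -0.6], [0.6, 0, -0.6], [1, 0, -0.6], [1, 0, -0.6], [1, 0, -0.6], [1, 0, -0.6], [1, 0, -0.6], [1, 0, -0.6]], rot=[[0, 0.002, 0], [0, 0.004, 0], [0, 0.006, 0], [0, 0.006, 0], [0, 0.006, 0], [0, 0.006, 0], [0, 0.006, 0], [0, 0.006, 0], [0, 0.006, 0], [0, 0.006, 0]], grip=[0, 0, 0, 0, 0, 0, 0, 0, 0, 0])

```text
time_s: 28.2
eef_pos: [0.5404, 0.0162, 0.0457]
eef_rot: [-0.0, 0.999, 0.045, -0.002]
wrist_force: [-16.5, -5.0, 10.5]
opening: 0.647
grasp_force: 66.1
```

```bash
python3 rel.py
```

```text
[540.44  16.23  45.69] 0.6468487844003886 [-16.52  -4.98  10.45] [-2.00e-04  9.99e-01  4.49e-02 -1.70e-03]
pads 14429 x [11.3 45.1] y [-53.  -50.8  50.   52.3] z [52.6 60.7 62.8]
tcp in jig 5.1 1.2
stand front 1979 x [32.3 36.8] y [-14.5 -14.4  13.6  13.7] z [29.6 40.3 54.3]
block top 4162 x [13.8 33. ] y [-28.  -27.3  27.   29.2] z [56.9 57.9 60.6]
collar 4625 x [-16.6  28.4] y [-28.5 -27.9  29.1  30.4] z [66.4 67.7 68.8]
```

Call:
play_rows(xyz=[[0, 0, -0.2], [0.5, 0, -0.3], [1, 0, -0.4], [1.5, 0, -0.4], [2, 0, -0.4], [2.3, 0, -0.4], [2.3, 0, -0.4], [2.3, 0, -0.4], [2.3, 0, -0.4], [2.3, 0, -0.4]], rot=[[0, 0.001, 0], [0, 0.002, 0], [0, 0.003, 0], [0, 0.003, 0], [0, 0.003, 0], [0, 0.003, 0], [0, 0.003, 0], [0, 0.003, 0], [0, 0.003, 0], [0, 0.003, 0]], grip=[0, 0, 0, 0, 0, 0, 0, 0, 0, 0])

```text
time_s: 29.5
eef_pos: [0.5422, 0.0164, 0.0457]
eef_rot: [-0.0, 0.999, 0.045, -0.001]
wrist_force: [-17.0, -4.6, 9.1]
opening: 0.643
grasp_force: 65.7
```

```bash
python3 rel.py
```

```text
[542.24  16.39  45.67] 0.6432459750922568 [-16.98  -4.63   9.07] [-3.00e-04  9.99e-01  4.48e-02 -7.00e-04]
pads 14796 x [11.4 46.9] y [-53.1 -50.7  49.9  52.2] z [52.7 60.7 62.8]
tcp in jig 6.9 1.2
stand front 1965 x [34.1 38.6] y [-14.5 -14.4  13.6  13.8] z [29.5 40.1 54.1]
block top 4174 x [15.6 34.9] y [-27.9 -27.2  27.   29.2] z [56.9 58.  60.6]
collar 4664 x [-14.8  30.2] y [-28.5 -27.9  29.1  30.4] z [66.3 67.7 68.7]
```

```bash
python3 - <<'E'
from h import *
im,P=shot("wrist");im2,_=shot("top")
save("fin.png",np.hstack([cv2.resize(im,(400,300)),cv2.resize(im2,(400,300))]))
o=readout.get_obs();print(o["wrist_force"].round(1),(o["eef_pos"]*1000).round(1))
E
```

```text
[-16.8  -4.7   9.4] [542.2  16.4  45.7]
```

View pics/fin.png

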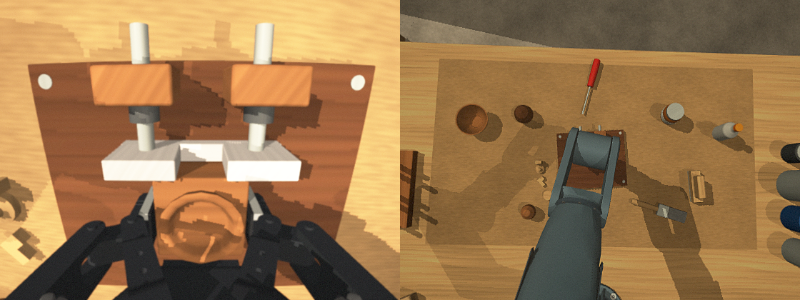

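The stand sits flat and square against both pads, centred on the gap (column ~201). The rods show behind the guide blocks, so the stop is pushed in. The scraper is upright on the bench at right (698,187) and the bystanders haven't moved. Handing in.

```bash
python3 -c "
from bench import ctrl
print(ctrl.hand_in())"
```

```text
the job is handed in; nothing more can be done
None
```

The job is handed in: the chips are off the board, the scraper is back on the bench, and the arm is holding the stand square and centred against the stop, pushed in about 14.8 mm (about 12 N on the spring).

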